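# Refit a controller's missing dial knob

## Robot

A 6-joint arm with a two-finger parallel gripper is mounted at the origin on the work surface. World frame = base frame: x ahead of the robot, y to its left, z up, the work surface at z = 0. Lengths are in mm, angles in rad, forces in N, time in s.
With the tool pointing down it reaches from about 375 to 975 mm from the base axis. Payload 3.8 kg.
Tool frame: the origin (TCP) lies at the very end of the fingers, on their centre line; the grasp point (between the pads) lies 19 mm behind it (grasp_offset is the distance from the TCP to the grasp point, in mm); x points along the fingers, y is the direction in which the jaws open and shut, and the axes are right-handed (so a half turn about x gives the same grasp; the last joint's range is limited). The gripper opens to 85 mm and grips with 20 to 120 N. Pads are 22 mm wide; open, the fingers measure 114 mm over their backs; the gripper's body (76 mm by 85 mm) begins 54 mm behind the grasp point. The pads swing forward as they close: fully open they stand 13 mm farther back than shut.
Start: joints at [-1.261, 0.264, 1.604, -0, 1.274, -0.037], TCP at [229.42, -634.81, 201.88] pointing down, gripper open.
Joint ranges: [-2.63, 2.63], [-0.94, 2.18], [0.31, 2.57], [-1.31, 4.45], [0, 2.66], [-2.55, 2.55]. Speed limits (rad/s): [2.57, 2.57, 3.14, 3.14, 3.14, 3.14].

## Interface

Orientations are given as [roll, pitch, yaw] about the fixed x, y, z axes, in that order (R = Rz(yaw) Ry(pitch) Rx(roll)).
In Python, from station import move_ptp, servo_line, move_joints, gripper_to, pause, inverse_kinematics, read_state, get_image, get_calibration, MotionError, sign_off, grasp_offset gives the robot as it stands. The module is installed in compiled form; this text tells all that it offers. Calls block until the motion is done:
- move_ptp(position, orientation): joint-space move of the TCP to a pose.
- servo_line(position, attitude=None, vel=150, until_force=None): straight line of the TCP; attitude=None keeps the orientation; vel is the mean speed in mm/s. With until_force (N) it stops when the force on the tool has changed by that much, and returns True; else False.
- move_joints(angles): joint-space move.
- gripper_to(opening, grip_force=None): opening from 0.0 (shut) to 1.0 (fully open); grip_force is the grip in N (None keeps the last); returns when the fingers have stopped.
- pause(seconds).
- inverse_kinematics(position, orientation): joint angles nearest the present ones, or None.
- read_state(): the state.
- get_image(name): name is "scene" or "top"; returns the picture (480x640x3 uint8, red, green, blue); there is no depth.
- get_calibration(name): a dict with "mtx" (3x3 intrinsics, pixels), "k1" (the pictures are not rectified: a ray, as slopes to the right and down, at radius r is drawn at 1 + k1 r^2 times it, then the intrinsics apply), "xyz" and "attitude" of the camera in the world. Camera axes: x right, y up, looking along -z (the intrinsics and any distortion apply to the point x, -y, -z); pixel columns grow to the right and rows downward; lengths in mm; the calibration is good to about 2 mm. A picture is of the moment at which its call begins. get_calibration takes no time and is no camera call.
A pose or a line that the arm cannot do raises MotionError and nothing moves.
- sign_off(): hands the job in, once; it reports no verdict.
The state is a dict: "clock": time; "joint_pos": joint angles; "qd": joint speeds; "joint_torque": joint torques, N m; "eef_pos": TCP position; "orientation": TCP orientation; "wrist_force": force on the tool from outside, world axes, zero at the start; "wrist_torque": the same for the moment, N m; "gripper_width": opening from 0.0 (shut) to 1.0 (fully open).
Only numpy, scipy, OpenCV 4.12 (cv2) and the standard library are available. Lean on these libraries where they do the work, as an engineer would, in place of code of your own. Each camera call takes 0.05 s, during which the arm holds its last target.

## Task

Take the loose black knob from the blue tray and fit it on the bare D-shaped spindle of the grey controller: feel for the flat with light pressure, then push it straight down until it snaps fully home. Then turn the fitted knob anticlockwise to its stop, so that its white pointer aims at the red off dot, and let go. Do not force it (stay under 40 N) and leave the other things where they are.

Things in the scene. Friction and masses are not known exactly. Their poses are not given: they have to be found in the camera images.
- knob_mid (a point): Centre of the loose black bar-shaped knob, half-way up, on its bore's axis. 54 mm long (x), 38 mm wide (y), 44 mm tall, cast metal, about 320 g, standing upright on the tray's floor; grip it across the 38 mm. x points along the bar to the pointer, a white stripe on top (beside a silver disc) and down one end.
- knob_bore (a point): Centre of the bore's mouth, in the knob's underside, 22 mm below knob_mid. The bore is round, 25 mm across, with a lead-in 29 mm wide at the mouth; from 16 to 32 mm above the underside it is D-shaped, its flat on the pointer (+x) side, 4 mm from the axis.
- knob_pointer (a point): Point in the knob 24 mm from its axis on the pointer side (+x), half-way up; its direction from knob_mid shows where the pointer aims.
- spindle_foot (a point): Spindle's foot, on its axis, on top of the round rubber-faced plate, where the fully fitted knob's underside rests (knob_mid then 22 mm above). Fixed to the controller, with its axes. About 6 mm above it two spring balls in the spindle's sides catch the knob's rim; about 10 N pushes it over them and it snaps down to the foot. Knob on spindle or controller: 40 N breaks it, at the stop too.
- spindle_top (a point): Centre of the spindle's end, 30 mm above its foot. Smooth steel, 24 mm in diameter, flat 3 mm from the axis all the way up. The flat's angle is NOT measured (this point has the controller's axes): at the start it faces between 1.3 rad clockwise and 0.5 rad anticlockwise (from above) of x. The knob goes on only with its pointer within about 0.1 rad of the flat's facing.
- off_spot (a point): Point at the foot's height, 24 mm from the spindle's axis towards the red off dot, 0.9 rad anticlockwise of the controller's x: knob_pointer stands over it at the off stop. The spindle turns stiffly (0.04 N m) from there to another stop 1.5 rad clockwise of x.
- controller: Heavy grey controller, fast on the bench, 200 x 180 x 80 mm high, dark panel on top; origin under its centre, below the spindle. x points away from the side with two round black sockets. Knob turned wrongly: its D rests on the spindle's end, underside 14 mm above the foot, and can be turned there under a light push (2 to 5 N; over 10 N drags the spindle round) until it drops about 8 mm.
- tray: Shallow blue tray, fixed, 200 x 180 mm, rim 13 mm high, floor 4 mm; origin at the centre of its underside. Holds the knob and a red lamp lens.
- lens_mid (a point): Centre of a loose red lamp lens, 28 mm across and 16 mm high, in a corner of the tray. Leave alone.
- screwdriver: Loose screwdriver with a yellow handle lying on the bench between tray and controller; origin under its middle. Leave alone.
- spray_mid (a point): Centre of a spray can, 52 mm across and 150 mm high, standing on the bench. Leave alone.
There are look-alikes about, which are no part of the job. Several things look just like the part that bears knob_mid: the one meant starts farthest to the robot's left.

How it is judged:
By the outcome, as a careful person would: the job done as asked, in the order asked, and still so for the second after the job is handed in, with the robot touching nothing.
It also fails if it takes over 64 s, if anything falls off the work surface, if the arm or the gripper's body presses on something with over 40 N, if the wrist force passes 120 N, or if a joint passes its speed limit or range.

## Working session

There is one attempt and no reset: what is moved stays moved. The work goes in short steps, each a Python script; the robot and the scene stay as the last script left them, time stands still between calls to the robot, and variables do not carry over. Pictures are saved under pics/ and viewed, and the job is handed in when it is done.

```bash
mkdir -p pics
python3 - <<'E'
from station import *
import cv2
for n in("scene","top"):
    im=get_image(n); cv2.imwrite(f"pics/{n}0.png",im[:,:,::-1]); print(n,get_calibration(n))
s=read_state(); print(s, grasp_offset)
E
```

```text
scene {'mtx': array([[557.67295931,   0.        , 321.57040277],
       [  0.        , 557.67295931, 239.99859957],
       [  0.        ,   0.        ,   1.        ]]), 'k1': -0.10302422423382808, 'xyz': array([967.50855376, 228.23427559, 862.80874838]), 'attitude': array([0.54833873, 0.00403386, 2.17116498])}
top {'mtx': array([[512.57231015,   0.        , 326.96916345],
       [  0.        , 512.57231015, 240.85783037],
       [  0.        ,   0.        ,   1.        ]]), 'k1': -0.10406521587320128, 'xyz': array([ 513.16045479,  -13.06319428, 1135.34784271]), 'attitude': array([ 0.07926718, -0.02374295, -1.56448273])}
{'clock': 0.1, 'joint_pos': array([-1.26089830e+00,  2.64688310e-01,  1.60523736e+00, -3.84701267e-06,
        1.27367268e+00, -3.69033702e-02]), 'qd': array([-0.001924  , -0.00059689, -0.0008429 , -0.00044459,  0.00011219,
        0.00089178]), 'joint_torque': array([ 3.82358849e-04, -5.16708505e+01, -3.68589485e+01, -1.68750415e-05,
        6.32169118e-03, -1.23750601e-05]), 'eef_pos': array([ 229.20527403, -634.14029946,  200.67953163]), 'orientation': array([-1.60586683,  1.56879062,  1.88252835]), 'wrist_force': array([1.32349022, 0.06064679, 0.87147515]), 'wrist_torque': array([ 0.0101441 , -0.00421532, -0.01719962]), 'gripper_width': 0.9967453627787677} 18.700000000000003
```

View pics/scene0.png

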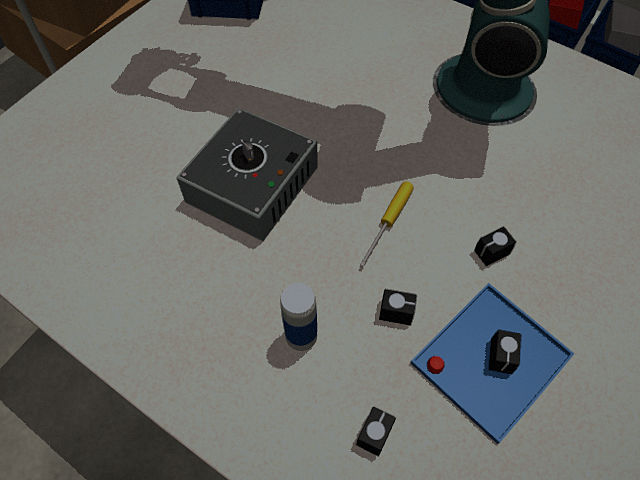

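View pics/top0.png

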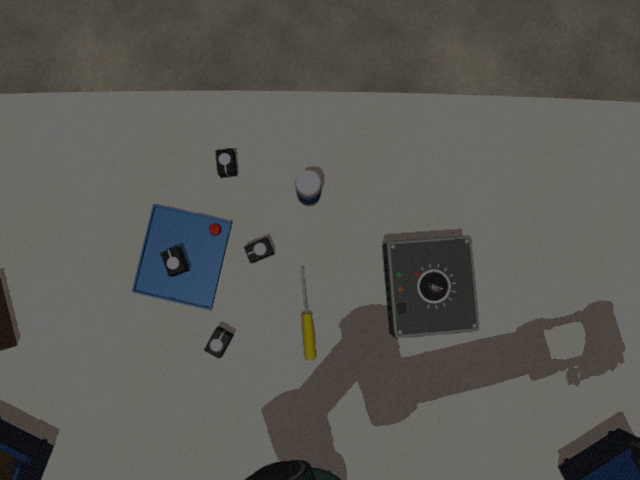

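```bash
cat > h.py <<'E'
import numpy as np, cv2
from scipy.spatial.transform import Rotation as R
from station import *
def ray(n,uv):
    c=get_calibration(n); K=c['mtx']
    p=cv2.undistortPoints(np.array(uv,float).reshape(-1,1,2),K,np.array([c['k1'],0,0,0.]))[:,0]
    d=np.c_[p[:,0],-p[:,1],-np.ones(len(p))]
    return c['xyz'],d@R.from_euler('xyz',c['attitude']).as_matrix().T
def onz(n,uv,z):
    o,d=ray(n,uv); return o+d*((z-o[2])/d[:,2])[:,None]
def proj(n,P):
    c=get_calibration(n); P=np.atleast_2d(P).astype(float)
    q=(P-c['xyz'])@R.from_euler('xyz',c['attitude']).as_matrix()
    x=np.c_[q[:,0]/-q[:,2],-q[:,1]/-q[:,2]]; r2=(x**2).sum(1)[:,None]
    x=x*(1+c['k1']*r2); K=c['mtx']; return x*[K[0,0],K[1,1]]+K[:2,2]
def tri(a,b):
    (o1,d1),(o2,d2)=ray('scene',[a]),ray('top',[b]); d1=d1[0];d2=d2[0]
    s=np.linalg.lstsq(np.c_[d1,-d2],o2-o1,rcond=None)[0]
    p,q=o1+s[0]*d1,o2+s[1]*d2; return (p+q)/2,np.linalg.norm(p-q)
E
python3 - <<'E'
import cv2,numpy as np
s=cv2.imread('pics/scene0.png');t=cv2.imread('pics/top0.png')
t=np.clip(t*1.6,0,255).astype('uint8')
def c(im,x,y,w,h,k,n): cv2.imwrite(n,cv2.resize(im[y:y+h,x:x+w],None,fx=k,fy=k,interpolation=cv2.INTER_NEAREST))
a=[c(s,170,100,160,120,5,'pics/a1.png'),c(t,375,225,112,84*4//3,5,'pics/a2.png'),c(s,410,285,165,125,4,'pics/a3.png'),c(t,130,200,110,110,5,'pics/a4.png')]
E
```

```text
(no output)
```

View pics/a1.png

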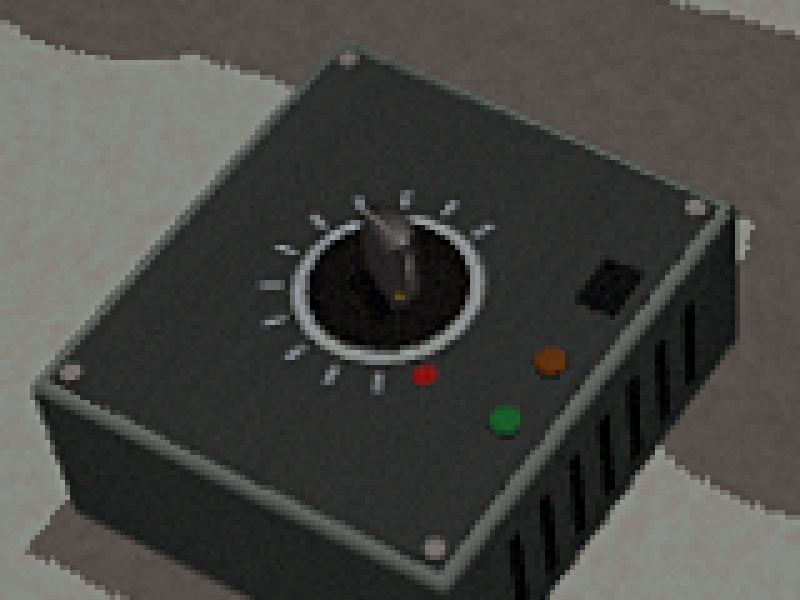

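View pics/a2.png

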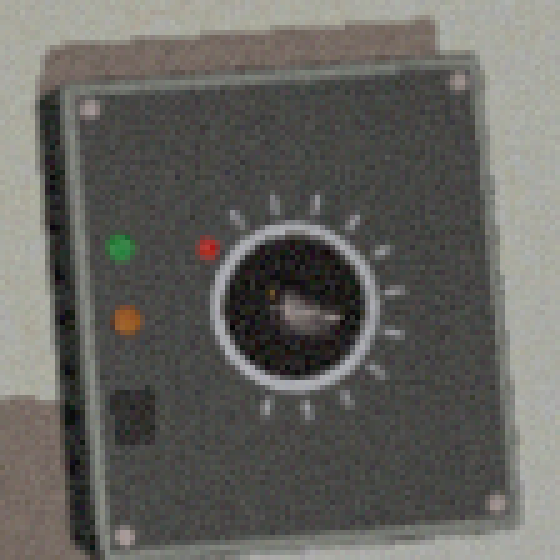

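View pics/a3.png

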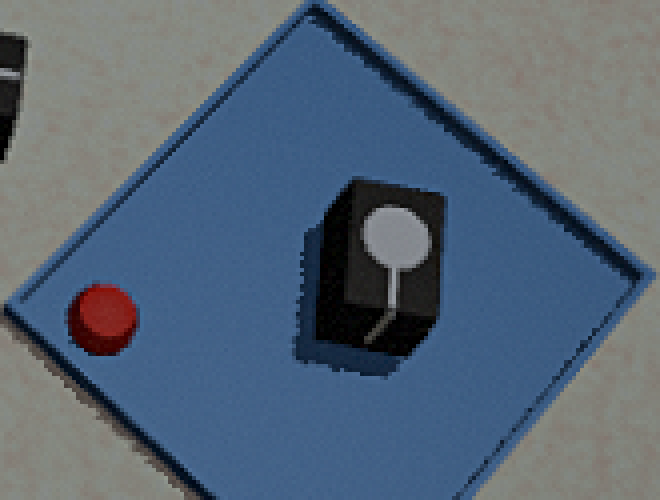

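View pics/a4.png

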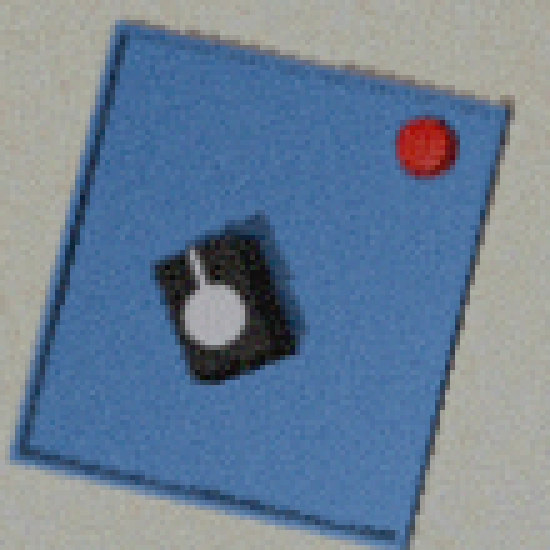

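Run:
```python
from h import *
s=cv2.imread('pics/scene0.png');t=cv2.imread('pics/top0.png')
def blobs(n,im,box,f,z):
    x,y,w,h=box; sub=im[y:y+h,x:x+w].astype(int); m=f(sub).astype('uint8')
    k,l,st,c=cv2.connectedComponentsWithStats(m,connectivity=8)
    for i in range(1,k):
        if st[i,4]>4:
            p=onz(n,[c[i]+[x,y]],z)[0]; print(n,c[i]+[x,y],st[i,4],st[i,2:4],p[:2].round(1))
    return m
# knob disc
for n,im,box,th in(('scene',s,(480,320,60,60),75),('top',t,(155,235,40,45),75)):
    f=lambda a:(a.min(2)>th)&(a[...,0]-a[...,2]<25)
    print('knob'); m=blobs(n,im,box,f,48)
    e=cv2.erode(m,np.ones((3,3),np.uint8)); blobs(n,im,box,lambda a:cv2.morphologyEx(m,cv2.MORPH_OPEN,cv2.getStructuringElement(cv2.MORPH_ELLIPSE,(7,7))),48)
    d=cv2.morphologyEx(m,cv2.MORPH_OPEN,cv2.getStructuringElement(cv2.MORPH_ELLIPSE,(7,7)))
    print('stripe'); blobs(n,im,box,lambda a:(m>0)&(cv2.dilate(d,np.ones((3,3),np.uint8))==0),48)
# red dot, controller at z=80
print('red');blobs('scene',s,(180,110,130,110),lambda a:(a[...,2]>110)&(a[...,1]<70),80)
blobs('top',t,(385,235,90,100),lambda a:(a[...,2]>90)&(a[...,1]<60),80)
print('screws & ring');
blobs('scene',s,(170,100,160,140),lambda a:(a.min(2)>95)&(a.max(2)-a.min(2)<40),80)
blobs('top',t,(375,225,115,115),lambda a:(a.min(2)>85),80)
```

```text
knob
scene [537.57142857 321.14285714] 14 [5 4] [489.8 315.1]
scene [508.70434783 345.1826087 ] 230 [17 26] [553.  293.1]
scene [537.75       321.08333333] 12 [4 4] [489.6 315.3]
scene [508.77073171 343.95609756] 205 [17 17] [551.1 292.4]
stripe
scene [507.73684211 357.10526316] 19 [3 8] [571.7 300.2]
knob
top [172.168 261.864] 125 [12 19] [552.2 290.8]
top [172.40350877 262.5       ] 114 [12 12] [550.8 290.2]
stripe
top [168.85714286 252.85714286] 7 [3 6] [571.3 298.5]
red
scene [254.41666667 174.75      ] 12 [4 4] [ 529.8 -220. ]
top [416. 274.] 9 [3 3] [ 529.8 -222.5]
top [400.28571429 288.        ] 7 [4 3] [ 500.8 -189.6]
screws & ring
scene [320.2826087 101.7826087] 92 [26  7] [ 315.2 -225.3]
scene [188.9130317  166.53616906] 3691 [ 63 136] [ 581.3 -330.4]
scene [238.8 111.4] 5 [3 2] [ 424.4 -341.4]
scene [250.6 139.2] 5 [2 3] [ 467.7 -277.8]
scene [259.2 141.2] 5 [3 3] [ 462.7 -261.5]
scene [308.66666667 141.11111111] 9 [4 3] [ 411.1 -185.5]
scene [233.2 143.8] 5 [3 3] [ 494.6 -297.7]
scene [247.0255102  159.44897959] 196 [39 30] [ 509.6 -252.9]
scene [287.14117647 176.67058824] 85 [51 66] [ 500.6 -169.2]
scene [317.95454545 147.09090909] 22 [4 8] [ 413.5 -163. ]
scene [226.6 149.4] 5 [4 2] [ 512.  -299.2]
scene [224.  156.5] 6 [3 2] [ 527.7 -292.3]
scene [228.4 170.2] 5 [4 3] [ 547.8 -265.2]
scene [183.66666667 173.88888889] 9 [4 3] [ 599.3 -327. ]
scene [235.83333333 174.5       ] 6 [3 4] [ 547.9 -247.9]
scene [190.6  182.12] 25 [23 12] [ 606.2 -304.1]
scene [303.28906617 220.15016424] 2131 [65 51] [559.8 -92. ]
scene [256.5 209.2] 10 [4 3] [ 586.4 -171.1]
scene [259.14285714 213.28571429] 7 [5 5] [ 590.6 -162.2]
top [446.38535704 273.02771919] 3319 [115 115] [ 532.1 -286.5]
top [433.15168539 286.54494382] 178 [34 33] [ 504.  -258.3]
top [399.71428571 332.        ] 7 [3 3] [ 410.5 -188.3]
```

Run:
```python
from h import *
# several frames averaged for noise
S=[get_image('scene').astype(float) for _ in range(6)];T=[get_image('top').astype(float) for _ in range(6)]
s=np.mean(S,0);t=np.mean(T,0); np.save('s.npy',s);np.save('t.npy',t)
def c(im,x,y,w,h,k,n,g):
    a=np.clip(255*(im[y:y+h,x:x+w]/255*g)**0.6,0,255).astype('uint8'); cv2.imwrite(n,cv2.resize(a,None,fx=k,fy=k,interpolation=cv2.INTER_CUBIC)[:,:,::-1])
c(s,225,130,46,46,13,'pics/b1.png',1.6);c(t,411,264,44,44,13,'pics/b2.png',1.8)
print(tri((250,159.2),(429.4,284)))
```

```text
(array([ 508.41739548, -248.53785622,   82.75118168]), np.float64(3.057153070996101))
```

View pics/b1.png

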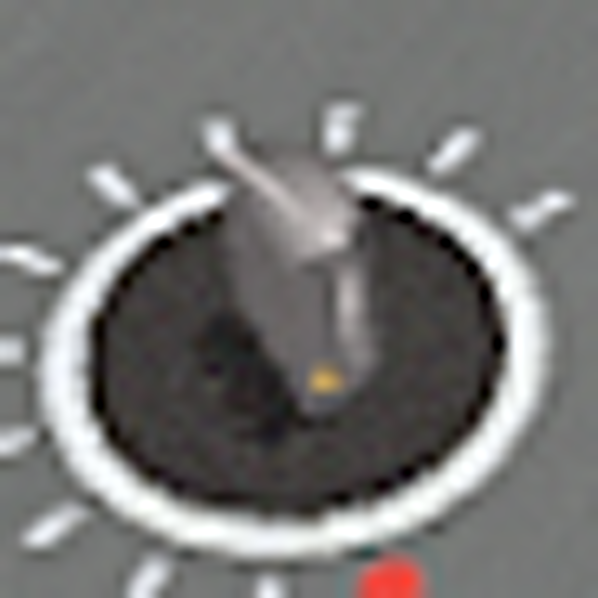

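View pics/b2.png

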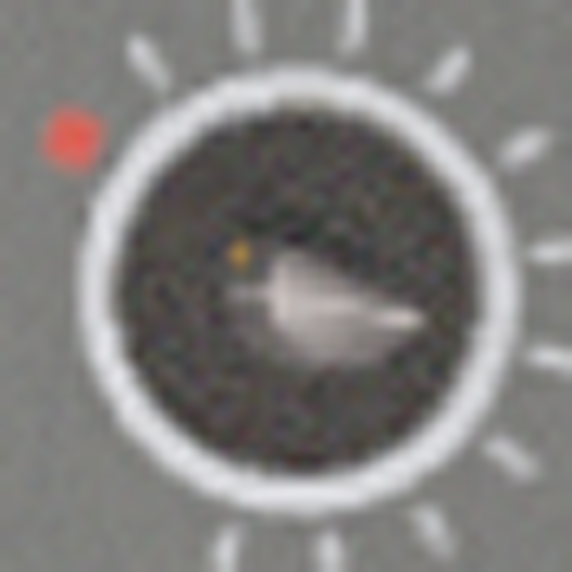

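Run:
```python
from h import *
s=np.load('s.npy');t=np.load('t.npy')
f=lambda X,o:((np.array(X)+.5)/13-.5+o)
for z in (110,115):
  a=onz('top',f([[272,250],[430,318]],[411,264]),z); d=a[1]-a[0]; print('top',a[:,:2].round(1),np.hypot(*d[:2]),np.arctan2(d[1],d[0])+np.pi/2)
  a=onz('scene',f([[325,245],[213,135]],[225,130]),z); d=a[1]-a[0]; print('sc',a[:,:2].round(1),np.hypot(*d[:2]),np.arctan2(d[1],d[0])+np.pi/2)
cs=[]
for n,im,(x,y,w,h) in(('scene',s,(225,130,46,46)),('top',t,(411,264,44,44))):
    sub=im[y:y+h,x:x+w].min(2); m=(cv2.resize(sub,None,fx=8,fy=8,interpolation=cv2.INTER_CUBIC)>(105 if n=='scene' else 85)).astype('uint8')
    # dark interior hole: outer contour and inner
    m=cv2.morphologyEx(m,cv2.MORPH_CLOSE,np.ones((9,9),np.uint8))
    co,hi=cv2.findContours(m,cv2.RETR_CCOMP,cv2.CHAIN_APPROX_NONE)
    for c,hh in sorted(zip(co,hi[0]),key=lambda q:-cv2.contourArea(q[0]))[:2]:
        e=cv2.fitEllipse(cv2.convexHull(c)); p=(np.array(e[0])+.5)/8-.5+[x,y]; print(n,p,np.array(e[1])/8,hh[3],onz(n,[p],80)[0])
        cs.append(p)
for i in(0,1):print(tri(cs[i],cs[2+i]))
# top-view & scene screw corners
print(onz('top',f([[0,0]],[0,0]),80)[0])
# knob top corners from crops
A=np.array([[355,180],[445,193],[438,322],[345,305]]);print(onz('scene',(A+.5)/4-.5+[410,285],48)[:,:2].round(1))
A=np.array([[155,262],[200,383]]);print(onz('top',(A+.5)/5-.5+[130,200],48)[:,:2].round(1))
```

```text
top [[ 511.8 -248. ]
 [ 501.4 -272.7]] 26.914870322988136 -0.39933593123334643
sc [[ 504.9 -246.6]
 [ 497.9 -271.8]] 26.185157603750707 -0.2687580189828176
top [[ 511.8 -246.8]
 [ 501.4 -271.5]] 26.783622812621598 -0.39933593123334843
sc [[ 507.9 -243.4]
 [ 501.  -268.5]] 26.011241202937743 -0.26875801898281493
scene [247.14539146 157.23848915] [29.47635269 38.41931152] -1 [ 505.42574496 -255.98585914   80.        ]
scene [233.17051697 143.70026493] [1.50191116 3.16789174] -1 [ 494.46055696 -297.91810512   80.        ]
top [433.42297935 285.96087837] [33.0900383  33.82484055] -1 [ 505.19595651 -258.90542139   80.        ]
top [433.45309639 285.79490852] [29.71737862 30.02968407] 8 [ 505.53940043 -258.9709431    80.        ]
(array([ 504.56569242, -258.45994997,   77.71351987]), np.float64(2.2673396900134453))
(array([ 512.92404322, -259.80425027,  120.11931754]), np.float64(24.404249298853294))
[1146.13700084  716.96022891   80.        ]
[[538.4 268.2]
 [523.4 300.7]
 [573.6 320.6]
 [587.4 287.4]]
[[573.  316.4]
 [521.7 295.5]]
```

```bash
cat >> h.py <<'E'
def att(b):
    c,s=np.cos(b),np.sin(b)
    return R.from_matrix(np.array([[0,c,s],[0,s,-c],[-1,0,0]])).as_euler('xyz')
def st():
    s=read_state(); m=R.from_euler('xyz',s['orientation']).as_matrix()
    print('t%.2f'%s['clock'],'p',s['eef_pos'].round(1),'jaw%.3f'%np.arctan2(m[1,1],m[0,1]),'tilt',m[:2,0].round(4),'F',s['wrist_force'].round(1),'T',s['wrist_torque'].round(3),'w%.3f'%s['gripper_width'],'q',s['joint_pos'].round(3)); return s
K=np.array([555.0,291.3]); KA=0.383; C=np.array([505.3,-257.4]); CX=0.082; FA=-0.34
E
python3 - <<'E'
import warnings;warnings.filterwarnings('ignore')
from h import *
st()
for sg in(1,-1):
    for p,z,a in((K,120,KA),(K,12,KA),(C,170,FA),(C,92,FA),(C,92,FA-.4),(C,92,CX+.95)):
        print(sg,a,inverse_kinematics([*p,z],att(a+sg*np.pi/2)))
E
```

```text
t0.70 p [ 229.4 -634.8  201.9] jaw-1.224 tilt [-0.     -0.0001] F [ 0.1  0.3 -0.4] T [-0.033  0.03   0.003] w0.995 q [-1.261  0.264  1.604 -0.     1.274 -0.037]
1 0.383 [ 4.43605137e-01  2.35668976e-01  1.79498840e+00 -4.44089210e-16
  1.11093528e+00 -1.51019119e+00]
1 0.383 [ 4.43605137e-01  3.51239456e-01  1.86882312e+00 -4.44089210e-16
  9.21530079e-01 -1.51019119e+00]
1 -0.34 [-0.51506264  0.08351098  1.87414894  0.          1.18393274 -1.74585897]
1 -0.34 [-0.51506264  0.1556185   1.94737684  0.          1.03859732 -1.74585897]
1 -0.74 [-0.51506264  0.1556185   1.94737684  0.          1.03859732 -1.34585897]
1 1.032 None
-1 0.383 [ 4.43605137e-01  2.35668976e-01  1.79498840e+00 -4.44089210e-16
  1.11093528e+00  1.63140146e+00]
-1 0.383 [ 4.43605137e-01  3.51239456e-01  1.86882312e+00 -4.44089210e-16
  9.21530079e-01  1.63140146e+00]
-1 -0.34 [-0.51506264  0.08351098  1.87414894  0.          1.18393274  1.39573369]
-1 -0.34 [-0.51506264  0.1556185   1.94737684  0.          1.03859732  1.39573369]
-1 -0.74 [-0.51506264  0.1556185   1.94737684  0.          1.03859732  1.79573369]
-1 1.032 [-0.51506264  0.1556185   1.94737684  0.          1.03859732  0.02373369]
```

```bash
python3 - <<'E'
from h import *
A=att(KA-np.pi/2)
move_ptp([*K,230],A); gripper_to(0.72,70); st()
servo_line([*K,60],vel=250); st()
for n in('scene','top'): cv2.imwrite(f'pics/c_{n}.png',get_image(n)[:,:,::-1])
E
python3 -c "
import cv2
a=cv2.imread('pics/c_scene.png')[230:430,420:640];b=cv2.imread('pics/c_top.png')[180:340,100:276]
cv2.imwrite('pics/c1.png',cv2.resize(a,None,fx=3,fy=3));cv2.imwrite('pics/c2.png',cv2.convertScaleAbs(cv2.resize(b,None,fx=3,fy=3),alpha=1.6))"
```

```text
t4.49 p [555.1 291.2 230. ] jaw-1.188 tilt [-0. -0.] F [-0.5  0.3 -0.7] T [ 0.018 -0.016  0.004] w0.722 q [ 0.443  0.158  1.679 -0.     1.305  1.631]
t5.33 p [556.1 291.9  61.3] jaw-1.188 tilt [0.0019 0.0009] F [ 1.3 -0.5 -0.1] T [ 0.034 -0.05  -0.028] w0.719 q [0.444 0.295 1.839 0.    1.006 1.631]<sys>:0: UserWarning: Gimbal lock detected. Setting third angle to zero since it is not possible to uniquely determine all angles.
```

View pics/c1.png

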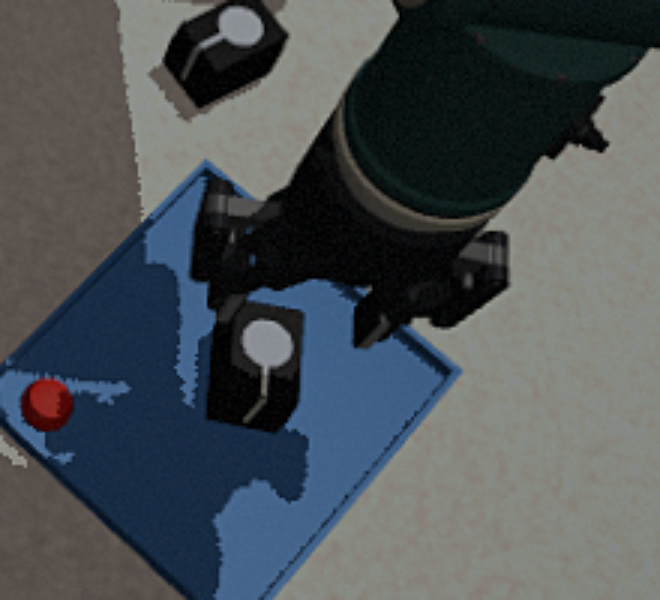

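View pics/c2.png

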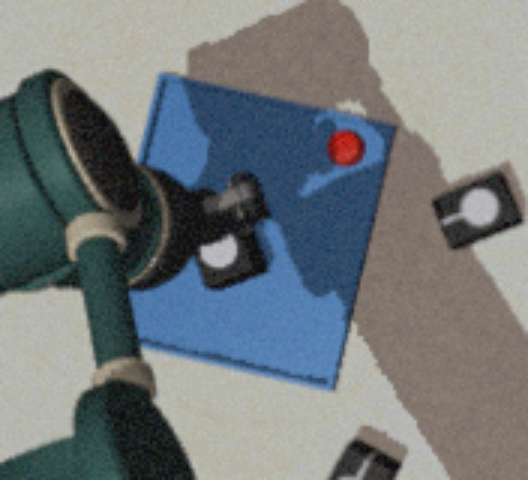

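The scene view (c1) shows the knob standing between the open fingers, and the lens is clear of them at about (435,365). Next I descend and grip.

```bash
python3 -W ignore - <<'E'
from h import *
print(servo_line([*K,12],vel=90,until_force=8)); st()
gripper_to(0.0,70); st()
servo_line([*K,40],vel=100); st()
for n in('scene','top'): cv2.imwrite(f'pics/d_{n}.png',get_image(n)[:,:,::-1])
E
python3 -c "
import cv2
a=cv2.imread('pics/d_scene.png')[230:430,420:640]
cv2.imwrite('pics/d1.png',cv2.convertScaleAbs(cv2.resize(a,None,fx=3,fy=3),alpha=1.5))"
```

```text
False
t6.11 p [554.8 291.2  11.4] jaw-1.188 tilt [-0.0008 -0.0004] F [ 0.6  0.5 -0.2] T [ 0.034 -0.007 -0.035] w0.721 q [ 0.444  0.352  1.869 -0.     0.921  1.631]
t6.47 p [555.8 292.   13.3] jaw-1.188 tilt [0.0017 0.0012] F [-1.7  1.7  4.4] T [ 0.179  0.222 -0.009] w0.418 q [0.444 0.35  1.868 0.    0.922 1.631]
t6.90 p [555.4 291.3  40.4] jaw-1.188 tilt [0.001  0.0003] F [-0.8 -1.  -3.5] T [ 0.001 -0.04  -0.003] w0.414 q [ 0.443  0.317  1.853 -0.     0.97   1.631]
```

View pics/d1.png

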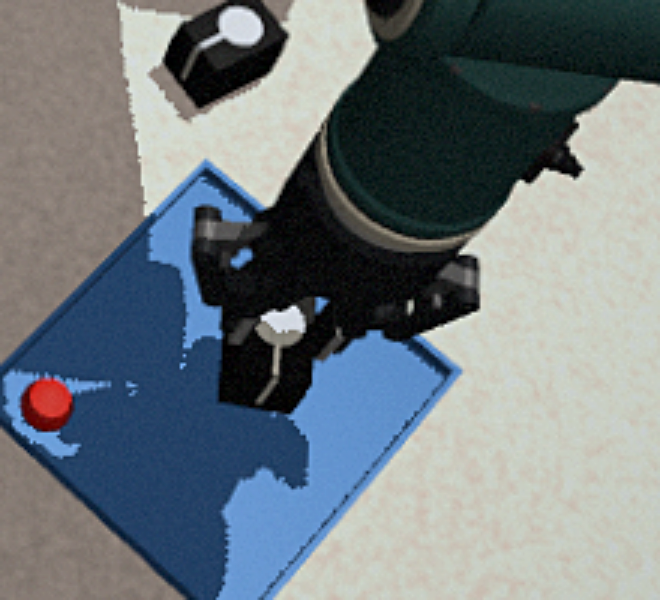

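```bash
python3 -W ignore - <<'E'
from h import *
servo_line([*K,230],vel=300)
move_ptp([*C,230],att(FA-np.pi/2)); servo_line([*C,140],vel=200); pause(.2); st()
for n in('scene','top'): cv2.imwrite(f'pics/e_{n}.png',get_image(n)[:,:,::-1])
E
python3 -c "
import cv2
a=cv2.imread('pics/e_scene.png')[60:210,160:340]
cv2.imwrite('pics/e1.png',cv2.convertScaleAbs(cv2.resize(a,None,fx=4,fy=4,interpolation=2),alpha=1.7))
a=cv2.imread('pics/e_top.png')[220:370,360:520]
cv2.imwrite('pics/e2.png',cv2.convertScaleAbs(cv2.resize(a,None,fx=4,fy=4,interpolation=2),alpha=1.9))"
```

```text
t10.57 p [ 506.9 -258.2  142.3] jaw-1.911 tilt [ 0.0035 -0.002 ] F [-0.1 -0.6 -2.4] T [ 0.03  -0.006 -0.053] w0.411 q [-0.515  0.107  1.902  0.     1.129  1.396]
```

View pics/e1.png

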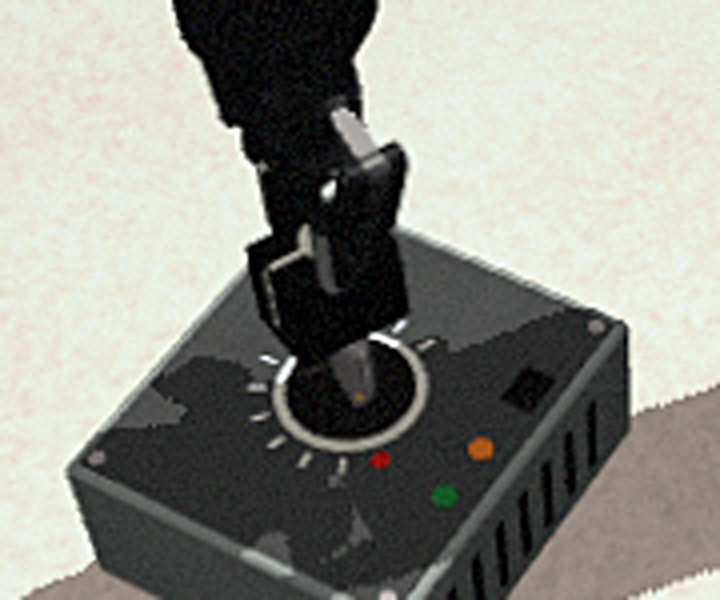

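View pics/e2.png

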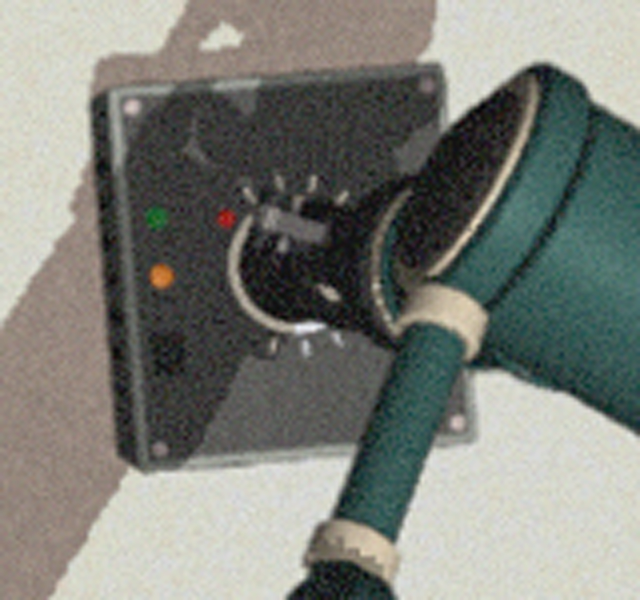

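```bash
python3 -W ignore - <<'E'
from h import *
for _ in range(4): st(); pause(.1)
s=np.mean([get_image('scene').astype(float) for _ in range(4)],0); np.save('s2.npy',s)
a=s[110:160,215:275]; a=np.clip(255*(a/110)**.55,0,255).astype('uint8')
cv2.imwrite('pics/f1.png',cv2.resize(a,None,fx=12,fy=12,interpolation=cv2.INTER_CUBIC)[:,:,::-1])
# predicted
u=np.array([np.cos(FA),np.sin(FA)]);v=np.array([-u[1],u[0]])
for z in (133,177):
  P=[[*(C+x*u+y*v),z] for x,y in((27,-19),(27,19),(-27,19))]
  print(z,proj('scene',P).round(1),((proj('scene',P)-[215,110]+.5)*12-.5).round(0))
E
```

```text
t10.67 p [ 506.3 -258.   141.7] jaw-1.911 tilt [ 0.0025 -0.0014] F [ 0.1 -0.7 -2.8] T [-0.033 -0.006 -0.01 ] w0.410 q [-0.515  0.107  1.903 -0.     1.129  1.396]
t10.77 p [ 505.8 -257.7  141. ] jaw-1.911 tilt [ 0.0014 -0.0008] F [ 0.  -0.1 -2.6] T [ 0.016  0.015 -0.006] w0.407 q [-0.515  0.108  1.904  0.     1.128  1.396]
t10.87 p [ 505.5 -257.5  140.4] jaw-1.911 tilt [ 0.0006 -0.0003] F [-0.4  0.5 -3.2] T [-0.013 -0.04   0.058] w0.417 q [-0.515  0.108  1.904 -0.     1.128  1.396]
t10.97 p [ 505.3 -257.4  140.1] jaw-1.911 tilt [ 0.0001 -0.    ] F [ 0.5  0.4 -3.3] T [-0.02   0.007  0.024] w0.410 q [-0.515  0.108  1.905  0.     1.128  1.396]
133 [[224.2 137.6]
 [235.5 151. ]
 [262.  136.8]] [[116. 337.]
 [251. 498.]
 [569. 327.]]
177 [[220.3 120. ]
 [231.9 133.5]
 [259.6 119.1]] [[ 69. 125.]
 [209. 288.]
 [540. 115.]]
```

View pics/f1.png

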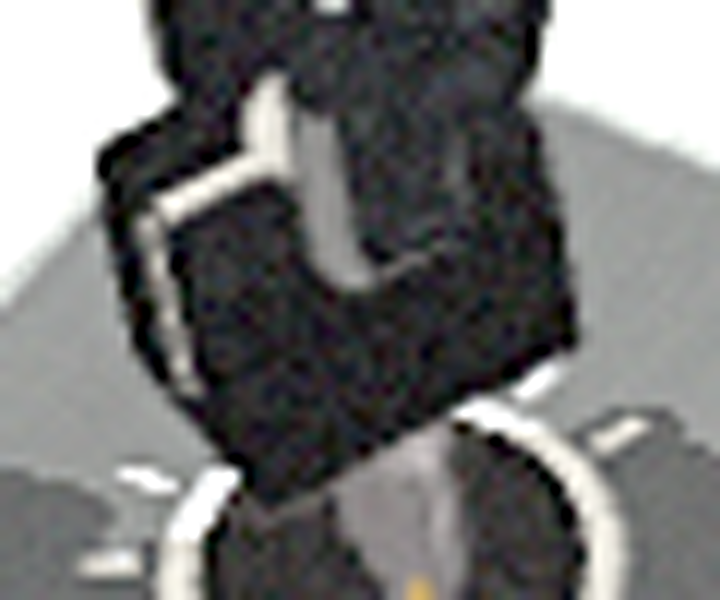

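```bash
python3 -W ignore - <<'E'
from h import *
o=(np.array([[135,350],[265,503],[578,340]])+.5)/12-.5+[215,110]
for z in(130,132.5):
    p=onz('scene',o,z)[:,:2]; print(z,p.round(1),'cent',((p[0]+p[2])/2).round(1), 'len',np.linalg.norm(np.diff(p,axis=0),axis=1).round(1),'yaw',np.arctan2(*(p[1]-p[2])[::-1]).round(3))
# the spindle axis in scene: ring centre at z 80 and screws
E
```

```text
130 [[ 523.  -282.4]
 [ 535.  -248.2]
 [ 485.4 -229.8]] cent [ 504.2 -256.1] len [36.3 52.8] yaw -0.355
132.5 [[ 524.5 -280.7]
 [ 536.5 -246.5]
 [ 487.1 -228.3]] cent [ 505.8 -254.5] len [36.2 52.7] yaw -0.355
```

```bash
python3 -W ignore - <<'E'
from h import *
C2=[505.4,-257.7]
r=servo_line([*C2,118],vel=40,until_force=5); print(r); st()
if not r:
    r=servo_line([*C2,86],vel=15,until_force=4); print(r); st(); pause(.3); st()
E
```

```text
False
t11.97 p [ 505.4 -257.7  117.9] jaw-1.911 tilt [-0.0001  0.    ] F [ 1.  -0.3 -2.9] T [-0.003  0.005 -0.014] w0.413 q [-0.515  0.13   1.925 -0.     1.087  1.395]
True
t13.32 p [ 506.  -258.    96.8] jaw-1.911 tilt [ 0.0012 -0.0006] F [ 1.3 -1.3  0.9] T [-0.106 -0.192  0.029] w0.412 q [-0.515  0.151  1.943  0.     1.046  1.395]
t13.62 p [ 505.9 -257.9   96.6] jaw-1.911 tilt [ 0.001  -0.0004] F [ 1.5 -1.3  4.1] T [-0.114 -0.373 -0.041] w0.408 q [-0.515  0.151  1.943  0.     1.046  1.395]
```

```bash
python3 -W ignore - <<'E'
from h import *
C2=[505.4,-257.7]
for z in(94,92,90,88):
    r=servo_line([*C2,z],vel=12,until_force=14); print(z,r); s=st()
    if r or s['wrist_force'][2]>17: break
pause(.3); st()
E
```

```text
94 False
t13.93 p [ 505.8 -257.5   93.5] jaw-1.911 tilt [0.0001 0.0007] F [ 4.6 -0.  -1. ] T [-0.048 -0.853 -0.041] w0.411 q [-5.150e-01  1.550e-01  1.945e+00  1.000e-03  1.042e+00  1.395e+00]
92 False
t14.24 p [ 506.2 -257.6   93.3] jaw-1.911 tilt [0.0006 0.0004] F [3.  1.9 7.2] T [ 0.215 -0.428  0.02 ] w0.411 q [-5.150e-01  1.560e-01  1.945e+00  1.000e-03  1.041e+00  1.395e+00]
90 True
t14.46 p [ 506.3 -257.6   93.3] jaw-1.911 tilt [0.0007 0.0005] F [-1.4  0.7  4.4] T [-0.01   0.178  0.014] w0.412 q [-5.150e-01  1.560e-01  1.944e+00  1.000e-03  1.041e+00  1.395e+00]
t14.76 p [ 506.4 -257.6   93.3] jaw-1.911 tilt [0.0009 0.0005] F [-1.9  0.6  5.2] T [-0.002  0.327 -0.046] w0.411 q [-5.150e-01  1.560e-01  1.945e+00  1.000e-03  1.041e+00  1.395e+00]
```

```bash
python3 -W ignore - <<'E'
from h import *
C2=[506.3,-257.6]
for z in(91.5,90,88.5,87):
    r=servo_line([*C2,z],vel=12,until_force=18); print(z,r); s=st()
    if r or s['wrist_force'][2]>20: break
pause(.2); st()
cv2.imwrite('pics/g.png',np.clip(255*(get_image('scene')[80:190,180:326]/130.)**.55,0,255).astype('uint8')[:,:,::-1].repeat(5,0).repeat(5,1))
E
```

```text
91.5 False
t15.11 p [ 506.5 -257.6   93.2] jaw-1.911 tilt [ 0.0041 -0.0003] F [-1.3  2.  10.4] T [ 0.248  0.245 -0.016] w0.410 q [-0.516  0.154  1.947  0.002  1.037  1.394]
90 False
t15.38 p [ 506.6 -257.6   93.1] jaw-1.911 tilt [ 0.0042 -0.0004] F [-4.5  4.  17. ] T [ 0.466  0.829 -0.065] w0.410 q [-0.515  0.154  1.947  0.002  1.037  1.394]
88.5 False
t15.66 p [ 506.7 -257.6   93. ] jaw-1.911 tilt [ 0.0045 -0.0005] F [-6.7  6.7 25.1] T [ 0.765  1.285 -0.153] w0.414 q [-0.515  0.154  1.947  0.002  1.036  1.395]
t15.86 p [ 506.7 -257.6   93. ] jaw-1.911 tilt [ 0.0045 -0.0005] F [-6.7  6.2 25.5] T [ 0.735  1.245 -0.04 ] w0.413 q [-0.515  0.154  1.947  0.002  1.036  1.395]
```

View pics/g.png

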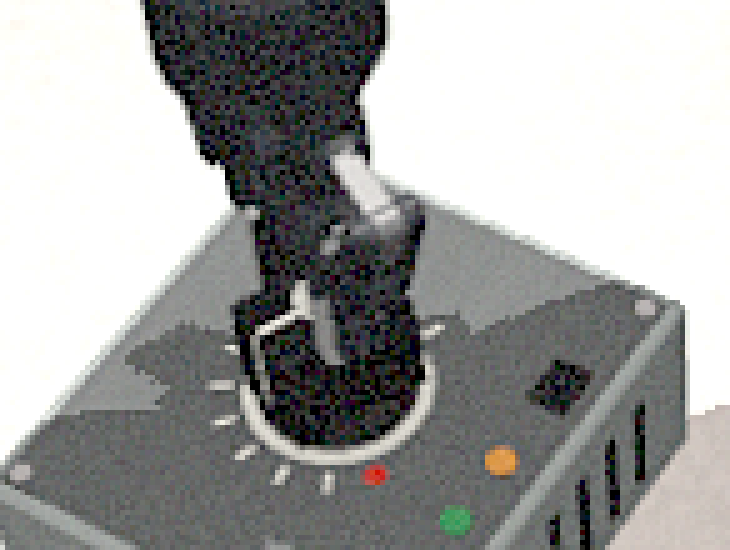

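```bash
python3 -W ignore - <<'E'
from h import *
s=np.mean([get_image('scene').astype(float) for _ in range(4)],0); np.save('s3.npy',s)
a=s[125:180,215:275]; a=np.clip(255*(a/80)**.5,0,255).astype('uint8')
cv2.imwrite('pics/h1.png',cv2.resize(a,None,fx=10,fy=10,interpolation=cv2.INTER_CUBIC)[:,:,::-1])
u=np.array([np.cos(-.35),np.sin(-.35)]);v=np.array([-u[1],u[0]]);c=np.array([505.4,-256])
for z in(85,91):
    q=[[*(c+27*u-19*v),z],[*(c+27*u+19*v),z],[*(c-27*u+19*v),z],[*(c+27*u),z+44],[*(c+27*u-19*v),z+44]]
    print(z,((proj('scene',q)-[215,125]+.5)*10-.5).round(0).tolist())
st()
E
```

```text
85 [[141.0, 311.0], [249.0, 444.0], [505.0, 307.0], [160.0, 215.0], [106.0, 148.0]]
91 [[137.0, 290.0], [245.0, 423.0], [502.0, 285.0], [156.0, 192.0], [101.0, 125.0]]
t16.11 p [ 506.7 -257.6   93. ] jaw-1.911 tilt [ 0.0046 -0.0005] F [-7.   5.9 24.4] T [ 0.681  1.209 -0.07 ] w0.412 q [-0.515  0.154  1.947  0.002  1.036  1.395]
```

View pics/h1.png

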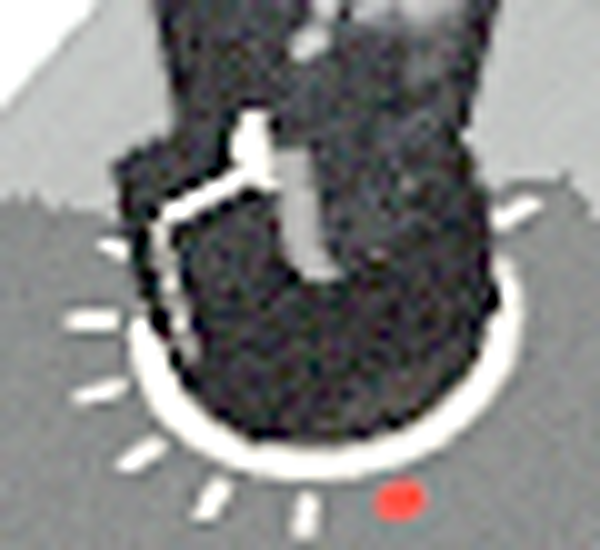

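```bash
python3 -W ignore - <<'E'
from h import *
for z in(80,85,91,97): print(z,onz('scene',[[249.4,158.8]],z)[0][:2]-[505.4,-256],onz('top',[[429,283]],z)[0][:2]-[505.2,-258.9])
f=lambda X,o:((np.array(X)+.5)/13-.5+o)
for z in(109,115):
  print(z,proj('scene',[[505.4,-256,z]]))
  print(onz('scene',f([[325,245],[213,135]],[225,130]),z)[:,:2]-[505.4,-256])
E
```

```text
80 [0.60973319 5.72068646] [6.09673576 9.2515842 ]
85 [3.55744438 8.77707533] [ 6.10556564 10.37247161]
91 [ 7.0946978  12.44474197] [ 6.1161615 11.7175365]
97 [10.63195122 16.11240862] [ 6.12675736 13.06260139]
109 [[245.26787037 146.69225314]]
[[ -1.15213939   8.78144455]
 [ -8.11443162 -16.4972379 ]]
115 [[244.86812928 144.44937055]]
[[  2.53522052  12.56584874]
 [ -4.3716548  -12.51162605]]
```

```bash
python3 -W ignore - <<'E'
from h import *
servo_line([505.8,-257.4,92.5],attitude=att(-1.911),vel=15); pause(.2); st()
servo_line([505.8,-257.4,92.8],attitude=att(-1.911+.06),vel=15); st(); pause(.2); st()
E
```

```text
t16.73 p [ 506.3 -257.6   93.3] jaw-1.911 tilt [ 0.0007 -0.0003] F [1.3 1.  8.3] T [ 0.122 -0.153 -0.02 ] w0.410 q [-0.515  0.155  1.945  0.     1.04   1.396]
t16.98 p [ 506.3 -257.6   93.3] jaw-1.851 tilt [ 0.0008 -0.0004] F [1.2 0.  7.1] T [ 0.031 -0.248  0.048] w0.414 q [-0.515  0.155  1.945  0.     1.04   1.336]
t17.18 p [ 506.3 -257.6   93.3] jaw-1.851 tilt [ 0.0008 -0.0004] F [1.7 0.4 6. ] T [-0.024 -0.28   0.022] w0.406 q [-0.515  0.155  1.945  0.     1.04   1.337]
```

```bash
python3 -W ignore - <<'E'
from h import *
P=[506.2,-257.5,93.2]
for b in(-1.65,-1.4,-1.15,-.9,-.72):
    servo_line(P,attitude=att(b),vel=30); s=st()
    if np.linalg.norm(s['wrist_force'])>20: break
cv2.imwrite('pics/i.png',np.clip(255*(get_image('scene')[80:190,180:326]/130.)**.55,0,255).astype('uint8')[:,:,::-1].repeat(5,0).repeat(5,1))
E
```

```text
t17.52 p [ 506.6 -257.4   93.3] jaw-1.653 tilt [0.0005 0.0002] F [2.2 1.  5.2] T [ 0.098 -0.495  0.109] w0.412 q [-0.514  0.156  1.944  0.     1.041  1.139]
t17.93 p [ 506.5 -257.    93.3] jaw-1.403 tilt [0.0005 0.0007] F [3.1 3.  5.6] T [ 0.326 -0.504  0.079] w0.413 q [-5.140e-01  1.560e-01  1.944e+00  1.000e-03  1.041e+00  8.880e-01]
t18.32 p [ 506.3 -256.7   93.3] jaw-1.153 tilt [0.0001 0.0013] F [2.  3.7 5.7] T [ 0.43  -0.449  0.077] w0.409 q [-5.140e-01  1.560e-01  1.945e+00  1.000e-03  1.042e+00  6.380e-01]
t18.73 p [ 506.1 -256.6   93.3] jaw-0.902 tilt [-0.0005  0.0016] F [1.  3.8 6.8] T [ 0.556 -0.366  0.077] w0.411 q [-5.140e-01  1.560e-01  1.945e+00  1.000e-03  1.042e+00  3.880e-01]
t19.06 p [ 505.9 -256.6   93.3] jaw-0.722 tilt [-0.0008  0.0015] F [0.5 3.7 6.9] T [ 0.552 -0.294  0.118] w0.416 q [-5.140e-01  1.560e-01  1.945e+00  1.000e-03  1.043e+00  2.080e-01]
```

View pics/i.png

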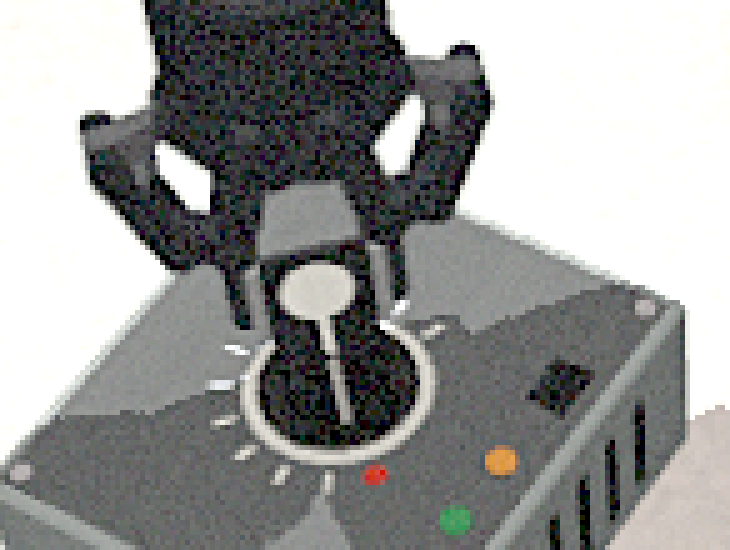

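```bash
python3 -W ignore - <<'E'
from h import *
P=[505.9,-257.0,93.2]
T0=None
for b in np.arange(-.70,-.50,.02):
    servo_line(P,attitude=att(b),vel=20); 
    ss=[read_state()]; 
    for _ in range(3): pause(.03); ss.append(read_state())
    T=np.mean([s['wrist_torque'] for s in ss],0);F=np.mean([s['wrist_force'] for s in ss],0)
    print('%.2f'%b,T.round(3),F.round(1),ss[-1]['joint_pos'][5].round(4),ss[-1]['joint_torque'][5].round(3))
    if T0 is None:T0=T[2]
    if abs(T[2]-T0)>.2: break
st()
cv2.imwrite('pics/j.png',np.clip(255*(get_image('scene')[80:190,180:326]/130.)**.55,0,255).astype('uint8')[:,:,::-1].repeat(5,0).repeat(5,1))
E
```

```text
-0.70 [ 0.298 -0.37  -0.038] [1.6 2.1 5.7] 0.1889 -0.043
-0.68 [ 0.325 -0.36  -0.073] [1.5 2.3 6. ] 0.1689 -0.053
-0.66 [ 0.327 -0.335 -0.083] [1.8 2.2 5.8] 0.1489 -0.053
-0.64 [ 0.333 -0.366 -0.054] [1.6 2.1 5.5] 0.1289 -0.053
-0.62 [ 0.323 -0.36  -0.067] [1.1 2.4 6.5] 0.1089 -0.052
-0.60 [ 0.322 -0.375 -0.043] [1.9 2.5 5.9] 0.0889 -0.052
-0.58 [ 0.374 -0.389 -0.06 ] [1.4 2.2 5.7] 0.0689 -0.053
-0.56 [ 0.419 -0.435 -0.099] [1.6 2.8 5.7] 0.049 -0.098
-0.54 [ 0.475 -0.492 -0.081] [2.3 3.4 5.5] 0.0291 -0.113
-0.52 [ 0.512 -0.597 -0.129] [2.6 3.7 5.9] 0.009 -0.123
t22.61 p [ 506.2 -256.1   93.3] jaw-0.523 tilt [0.0005 0.0015] F [2.4 3.9 5.8] T [ 0.508 -0.605 -0.121] w0.412 q [-0.513  0.155  1.946  0.002  1.041  0.009]
```

View pics/j.png

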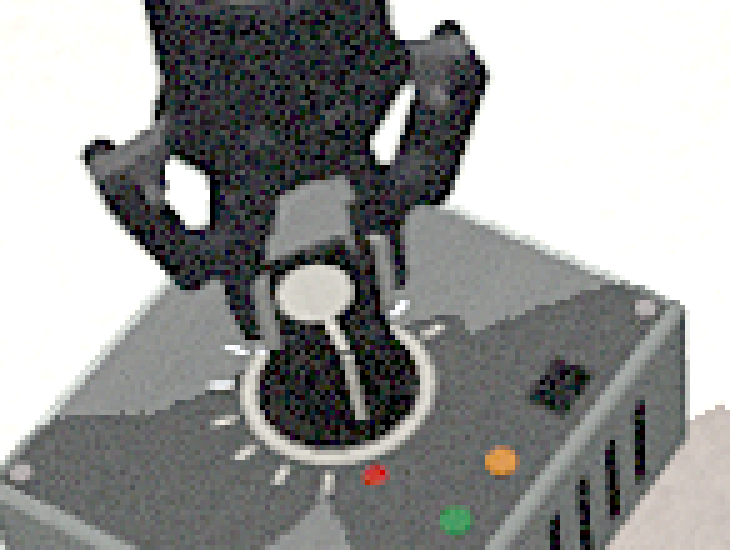

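```bash
python3 -W ignore - <<'E'
from h import *
for b in(-.54,-.56,-.572):
    servo_line([505.9,-257.0,93.3],attitude=att(b),vel=20); pause(.05); s=read_state(); print(b,s['joint_torque'][5].round(3),s['wrist_torque'].round(2))
st()
gripper_to(0.62); st()
servo_line([505.9,-257.0,200],vel=150); st()
move_ptp([420,-430,250],att(-.57)); 
for n in('scene','top'):
    a=np.mean([get_image(n).astype(float) for _ in range(4)],0); np.save(f'k_{n}.npy',a)
    x,y=(180,90) if n=='scene' else (375,225)
    a=np.clip(255*(a[y:y+110,x:x+130]/130)**.6,0,255).astype('uint8')
    cv2.imwrite(f'pics/k_{n}.png',cv2.resize(a,None,fx=5,fy=5,interpolation=cv2.INTER_CUBIC)[:,:,::-1])
E
```

```text
-0.54 0.012 [ 0.63 -0.68  0.03]
-0.56 0.071 [ 0.51 -0.63  0.04]
-0.572 0.094 [ 0.49 -0.58  0.04]
t23.56 p [ 506.  -256.4   93.3] jaw-0.574 tilt [0.0001 0.0009] F [2.3 3.6 4.9] T [ 0.486 -0.584  0.038] w0.411 q [-5.130e-01  1.550e-01  1.946e+00  1.000e-03  1.041e+00  6.000e-02]
t23.88 p [ 504.7 -256.9   92.2] jaw-0.573 tilt [-0.0025  0.0007] F [ 0.2 -0.1  0.4] T [0.009 0.008 0.025] w0.618 q [-5.140e-01  1.560e-01  1.947e+00 -1.000e-03  1.042e+00  5.900e-02]
t24.73 p [ 505.2 -256.6  198.9] jaw-0.572 tilt [-0.0016  0.0008] F [-0.5 -0.  -0.9] T [0.038 0.005 0.045] w0.620 q [-0.514  0.063  1.841 -0.     1.239  0.058]
```

View pics/k_scene.png

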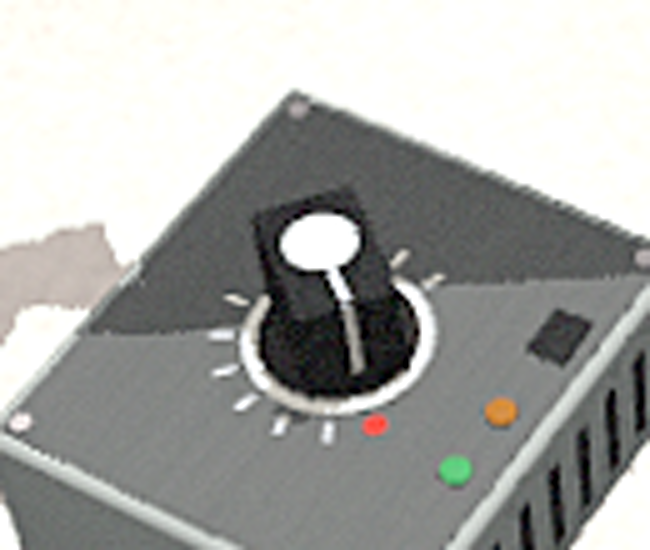

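View pics/k_top.png

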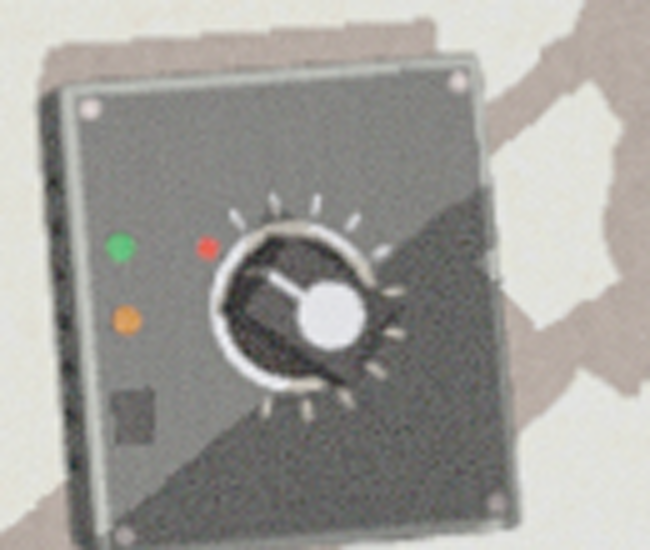

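```bash
cat > meas.py <<'E'
from h import *
def meas(S,T,sb,tb,z=129):
    out={}
    for n,im,(x,y,w,h),th in(('scene',S,sb,95),('top',T,tb,75)):
        k=6; g=cv2.resize(im[y:y+h,x:x+w].min(2),None,fx=k,fy=k,interpolation=cv2.INTER_CUBIC)
        m=(g>th).astype('uint8')
        l,L,stt,cc=cv2.connectedComponentsWithStats(m); 
        d=cv2.morphologyEx(m,cv2.MORPH_OPEN,cv2.getStructuringElement(cv2.MORPH_ELLIPSE,(39,39)))
        ys,xs=np.nonzero(d); c=(np.array([xs.mean(),ys.mean()])+.5)/k-.5+[x,y]
        lab=np.bincount(L[d>0]).argmax()
        r=((L==lab)&(cv2.dilate(d,np.ones((9,9),np.uint8))==0))
        ys,xs=np.nonzero(r); p=(np.c_[xs,ys]+.5)/k-.5+[x,y]
        P=onz(n,p,z)[:,:2]; D=onz(n,[c],z)[0][:2]; v=P-D; keep=np.linalg.norm(v,axis=1)<27
        v=v[keep].mean(0); print(n,'disc',c.round(2),D.round(1),'stripe n',keep.sum(),len(p),'yaw %.3f'%np.arctan2(v[1],v[0])); out[n]=c
    print(tri(out['scene'],out['top']))
E
python3 -W ignore - <<'E'
from meas import *
meas(np.load('k_scene.npy'),np.load('k_top.npy'),(225,120,40,50),(417,265,36,36))
# reference heights/yaw: initial tray knob
meas(np.load('s.npy'),np.load('t.npy'),(490,328,40,40),(158,240,30,40),48)
f=lambda X,o:((np.array(X)+.5)/5-.5+o)
for n,a in(('scene',f([[320,240],[347,295]],[180,90])),('top',f([[330,316],[266,271]],[375,225]))):
    p=onz(n,a,129);d=p[1]-p[0];print(n,np.arctan2(d[1],d[0]),p[:,:2])
p=onz('scene',[[254.4,174.75]],80)[0];print(np.arctan2(p[1]+256,p[0]-505.4)); p=onz('top',[[416.,274.]],80)[0];print(np.arctan2(p[1]+258.9,p[0]-505.2))
E
```

```text
scene disc [243.55 137.96] [ 503.6 -258.2] stripe n 360 398 yaw 0.982
top disc [440.67 287.62] [ 502.3 -262. ] stripe n 344 389 yaw 0.985
(array([ 501.64070825, -261.97207961,  125.05908636]), np.float64(2.3580242206398645))
scene disc [508.67 343.98] [551.2 292.2] stripe n 504 571 yaw 0.373
top disc [172.43 262.6 ] [550.6 290.2] stripe n 291 336 yaw 0.376
(array([550.42923278, 291.64550792,  45.65505955]), np.float64(1.6608307760377508))
scene 1.020294488037323 [[ 502.93995286 -258.69896804]
 [ 517.44051537 -235.07456391]]
top 0.9652735637533542 [[ 501.96611715 -261.87494788]
 [ 519.66303603 -236.31153547]]
0.9746307321756071
0.9762264584885714
```

```bash
python3 -W ignore - <<'E'
from h import *
cv2.imwrite('pics/z.png',get_image('scene')[:,:,::-1]); st(); sign_off()
E
```

```text
t26.00 p [ 420.4 -429.4  250. ] jaw-0.569 tilt [0. 0.] F [ 0.1 -0.4  0.5] T [-0.041  0.034 -0.019] w0.620 q [-0.838  0.099  1.709  0.     1.334 -0.269]
the job is handed in; nothing more can be done
```

View pics/z.png

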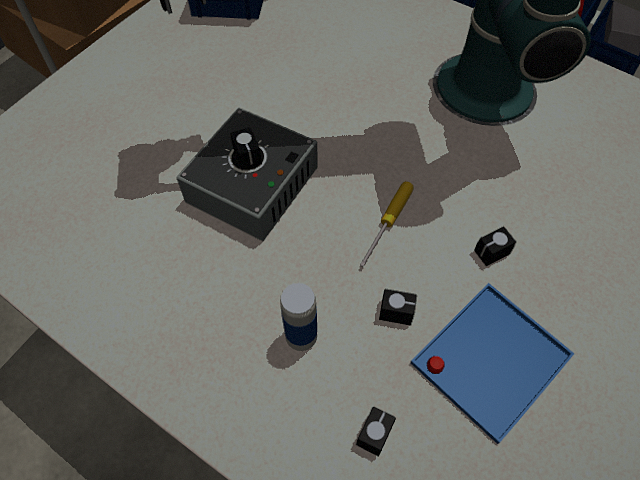

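The knob is on the spindle, turned anticlockwise to its stop with the pointer at the red off dot, and released. I handed the job in at 26 s.

- **Fit:** I took the flat's direction from the pictures, so the D went on without any turning search. At a light push of about 4 N it stopped on the spring balls. It then gave about 3 mm and stood firm under about 25 N.
- **Stop and pointer:** The turning torque rose from 0.05 to 0.12 N m about where the stop was expected. I turned about 0.06 rad past that point, then back by the same, before letting go. After release, both cameras put the pointer at 0.98 rad, and the stop should be at 0.98 rad.
- **Rest of the scene:** The final picture shows the lens, screwdriver, spray can and the other knobs where they started, with the arm clear of everything.

**Less certain:**
- The drop past the balls was about 3 mm, not the 6 mm the text suggests. I put this down to the bore's lead-in.
- Triangulation put the knob's top at 125 mm, where I expected 129 mm. About 2.4 mm of that matches the camera error I saw on the knob in the tray.
- I did no pull test on the snap.

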